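# Mount the vial carousel on the fraction collector's keyed drive

### The arm

A 7-joint arm with a two-finger parallel gripper is mounted at the origin on a cart in front of the work surface, level with it; the furniture and walls round the work are solid. World frame = base frame: x ahead of the robot, y to its left, z up, the work surface at z = 0. Lengths are in m, angles in rad, forces in N, time in s.
With the tool pointing down it reaches from about 0.425 to 0.925 m from the base axis. Payload 6.8 kg.
Tool frame: the origin (TCP) lies midway between the tips of the shut fingers; the grasp point (between the pads) lies 19 mm behind it; z points along the fingers, y is the direction in which the jaws open and shut (so a half turn about z gives the same grasp; the last joint's range is limited). The gripper opens to 85 mm and grips with 20 to 120 N. Pads are 22 mm wide; open, the fingers measure 114 mm over their backs; the gripper's body (76 mm by 85 mm) begins 54 mm behind the grasp point. The pads swing forward as they close: fully open they stand 13 mm farther back than shut.
Start: joints at [-1.34, 0.477, 0.022, 1.555, -0.011, 1.109, -0.083], TCP at [0.224, 0.637, 0.193] pointing down, gripper open.
Joint ranges: [-2.96, 2.96], [-0.34, 2.1], [-1.41, 1.46], [0.24, 2.44], [-1.37, 4.51], [0.17, 1.92], [-2.96, 2.96]. Speed limits (rad/s): [2.39, 2.39, 3.14, 3.14, 3.14, 3.14, 3.14].

### API

Orientations are given as a 3x3 rotation matrix whose columns are the frame's x, y, z axes.
In Python, from plant import env gives the robot as it stands.
- The arm moves only by the shell command python3 -m pendant 'ROWS' [OPENING] [FORCE]. ROWS is JSON, a list of rows, each an object with "xyz": the shift along the tool's x, y, z in cm, a list of three; "dr": the turn, a rotation vector about the tool's x, y, z in rad, a list of three. In form: [{"xyz": [tx, ty, tz], "dr": [ax, ay, az]}, ...]. A call has 1 to 10 rows; each row shifts and turns the commanded pose from where the row before left it, along the tool's axes as they then stand; what a row does not reach is not made up. A row lasts 1/10 s, in which the tool goes at most 50 mm and 8.59 degrees, less where a joint would pass 70% of its speed; a pose out of reach is approached as far as the arm can. A call with a gripper value outside its range is refused whole. OPENING is the opening, from 0 (shut) to 1 (fully open), set as the call begins (- or left out, the last holds). The fingers move at their own pace and stop on an object; FORCE is the grip in N (left out, the last holds). Time passes only in rows, so rows that do not move let the fingers close. It gives the time, the measured TCP pose, the force and the opening at its end, in the units of the state.
- env.read_state(): the state, without advancing time (a new reading comes with each control period).
- env.read_camera(name): name is "scene" or "side" or "wrist"; returns a dict with "color" (400x640x3 uint8, blue, green, red), "range_z" (400x640 float32, m along the optical axis (not along the pixel's ray), 0 where there is no reading), "fx", "fy", "cx", "cy" (pixels), "R" (3x3) and "t" (3): a world point X has camera coordinates R X + t. Camera axes: x right, y down, z forward; pixel columns grow to the right and rows downward; lengths in m; the calibration is good to about 2 mm. A picture is of the moment at which its call begins.
- env.hand_in(): hands the job in, once; it reports no verdict.
Trained networks look in a picture, given as the dict that the camera call returned (one of the last four; its "shot" number tells which), for a name from the list of things; names that differ only in an ending like _2 or _b are one class to them, and where a whole thing is asked for, a point or a joint stands for the part that bears it (a point fixed in the world has none). Each returns a list of dicts, best first, with "confidence" (0 to 1); they miss things now and then, are a little off and sometimes report something else, mostly with a low value. They report only what shows in the picture. A call takes as long as a camera call.
- env.outline_of(picture, thing): "region" (400x640 bool, what is visible of it) and "rect" ([centre column, centre row, width, height] in pixels, round what is visible of it).
- env.landmark_of(picture, thing): "point" ([column, row] in pixels: a listed point, or the origin of a listed thing).
The state is a dict: "time": time; "q": joint angles; "qd": joint speeds; "tau": joint torques, N m; "tcp_pos": TCP position; "eef_rot": TCP orientation; "ft_force": force on the tool from outside, world axes, zero at the start; "ft_torque": the same for the moment, N m; "gripper_width": finger opening in m.
Only numpy, scipy, OpenCV 4.12 (cv2) and the standard library are available. Lean on these libraries where they do the work, as an engineer would, in place of code of your own. Each camera call takes 0.05 s, during which the arm holds its last target. There are 200 camera calls.

### The job

Fit the vial carousel onto the fraction collector: set its hub over the drive spindle, turn it under light downward pressure until the tabs inside the hub drop into the spindle's keyways, and seat it fully down on the flange. Then turn the carousel, and the drive with it, until its tongue stands at the pointer on the housing, and let go. Never press hard, and leave the other things where they are.

Things in the scene. Friction and masses are not known exactly. Their poses are not given: they have to be found in the camera images.
- collector: Fraction collector without its carousel: flat grey box fixed to the table, 161 mm deep, 136 mm wide, top 40 mm over the table. Origin on the table straight below the spindle's axis, z up, -x to its front (black panel; front face 95 mm from the axis, rear 66, sides 68). A steel drive spindle stands up from its top.
- flange_face (a point): On the spindle's axis, centre of the upper face of its flange (64 mm across), 45 mm over the table: the hub's underside rests here when the carousel is home. The spindle turns about this vertical axis, both ways, against a steady friction of about 0.25 N m (gear motor) and stays where left. This frame is the housing's and does not turn with it.
- shoulder (a point): On the axis, height of the flat shoulder that tops the 40 mm wide shaft, 56 mm over the table. Two opposite keyways, 8 mm wide, are cut down the shaft's whole 11 mm, from its outside to 12 mm from the axis. At the start one points 17 to 83 degrees (0.3 to 1.45 rad) counter-clockwise, from above, of the direction axis to pointer; where exactly is not measured and must be felt for.
- nose_top (a point): Top of the spindle's plain nose on the axis, 78 mm over the table. The nose stands on the shoulder, 24 mm across; its top 5 mm taper to 16 mm. It centres the hub while the tabs still ride on the shoulder.
- pointer_tip (a point): Tip of the pointer, a small black wedge on the housing's top in front of the spindle: 72 mm from the axis towards the collector's -x, 45 mm over the table. The wedge is 7 mm high and points at the axis.
- drip_arm (a point): End of the drip arm, which is swung out to the left of the collector on a post at its rear left corner (post 79 mm from the axis, up to 103 mm over the table). Fixed; clear of the carousel when that is lowered straight down.
- carousel: Vial carousel, loose, 0.28 to 0.46 kg, at first upright on the table: white disc 116 mm across, 3 to 15 mm above the hub's underside, with twelve empty wells and one tongue at the rim towards its -x. Origin at the centre of the hub's underside, z up. The hub is 42 mm wide inside for its lowest 12 mm (fits the shaft) and 25.5 mm wide above (fits the nose), up to 36 mm.
- knob (a point): Where to grip: on the carousel's axis, 47 mm above the hub's underside, mid-height of the round ribbed black hand knob, 40 mm across, 36 to 58 mm above the underside, closed on top. Keep the fingertips above the disc (15 mm).
- tongue_tip (a point): Outer end of the carousel's tongue (8 mm wide), 68 mm from the axis towards the carousel's -x, 10 mm above the hub's underside. With the carousel home and the tongue at the pointer it is 4 mm from the pointer's tip, in line with it.
- lc_column: Bystander, loose: steel chromatography column, 176 mm long, 17 mm high, lying at the rear of the table, long side along its y. Origin under its middle.
- sample_vial: Bystander, loose: small sample vial with a black cap, 12 mm across, 34 mm high, standing at the left of the table. Origin under its middle.
- ptfe_tape: Bystander, loose: white roll of thread tape, 48 mm across, 13 mm high, lying at the right of the table. Origin under its middle.
- tab (a point): Underside of the steel tab inside the hub below the tongue (towards -x of the carousel), 17 mm from the axis, 2 mm above the hub's underside; a like tab lies opposite. Each is 7 mm wide and reaches in to 14 mm from the axis. While they ride on the shoulder the carousel stands 9 mm higher than when home; pressed harder than some 15 N they may drag the drive along.

How it is judged:
On the way, in this order (a step that is already met when the one before it is completed fails the run):
1. the hub is over the spindle's nose, not yet home (horizontal distance between carousel and flange_face below 0.003 m and z of carousel in the frame of flange_face between 0.003 and 0.018 m), for 0.1 s.
2. the tabs are in the keyways and the carousel is fully down on the flange (horizontal distance between carousel and flange_face below 0.002 m and z of carousel in the frame of flange_face below 0.0015 m and angle between carousel's own z axis and vertical below 0.04 rad), for 0.2 s.
At the end, for the whole second after the job is handed in: The carousel sits level on the drive flange (hub's underside within 1.5 mm of the flange's face, centred within 2 mm), its tongue stands at the pointer (tip to tip within 8.5 mm horizontally, which is about 7 mm to either side), and it is at rest (all of step 2 and horizontal distance between tongue_tip and pointer_tip below 0.0085 m and linear speed of carousel below 0.01 m/s and angular speed of carousel below 0.1 rad/s); the robot touches nothing.
It fails at once if the carousel bears on the spindle with more than 60 N (contact force between carousel and spindle above 60 N).
It fails at once if the carousel is tipped over (angle between carousel's own z axis and vertical above 0.5 rad).
It fails at once if the chromatography column is moved (distance of lc_column from where it was at the start of the episode above 0.02 m).
It fails at once if the sample vial is moved or knocked over (distance of sample_vial from where it was at the start of the episode above 0.02 m or angle between sample_vial's own z axis and vertical above 0.5 rad).
It fails at once if the roll of tape is moved (distance of ptfe_tape from where it was at the start of the episode above 0.02 m).
It also fails if it takes over 64 s, if anything falls off the work surface, if the arm or the gripper's body presses on something with over 40 N, if the wrist force passes 120 N, or if a joint passes its speed limit or range.

## Working session

There is one attempt and no reset: what is moved stays moved. The work goes in short steps, Python scripts to look and compute and a shell command to move; the robot and the scene stay as the last step left them, time stands still between calls to the robot, and variables do not carry over. Pictures are saved under pics/ and viewed, about 8 in all and at most 12, crops included, and the job is handed in when it is done.

```bash
ls; mkdir -p pics; cat > h.py <<'E'
import numpy as np, cv2
from plant import env
def deproj(p,u,v,z):
    c=np.array([(u-p['cx'])/p['fx']*z,(v-p['cy'])/p['fy']*z,z]); return p['R'].T@(c-p['t'])
def atz(p,u,v,h):
    d=p['R'].T@np.array([(u-p['cx'])/p['fx'],(v-p['cy'])/p['fy'],1]); o=-p['R'].T@p['t']
    return o+d*(h-o[2])/d[2]
E
cat > l.py <<'E'
from h import *
np.set_printoptions(precision=4,suppress=True)
H=dict(collector=0,flange_face=.045,shoulder=.056,nose_top=.078,pointer_tip=.045,carousel=0,knob=.047,tongue_tip=.010,lc_column=0,sample_vial=0,ptfe_tape=0,drip_arm=.1)
s=env.read_state(); print(s['time'],s['tcp_pos'],s['ft_force'],s['gripper_width']); print(s['eef_rot'])
ims=[]
for n in ("scene","side"):
    p=env.read_camera(n); ims.append(p['color'])
    print(n,'cam at',-p['R'].T@p['t'])
    for k,h in H.items():
        r=env.landmark_of(p,k)
        for e in r[:2]:
            u,v=e['point']; print(' ',k,round(e['confidence'],2),np.round([u,v]),atz(p,u,v,h)[:2])
cv2.imwrite('pics/a.png',cv2.resize(np.vstack(ims),(480*800//600,800*600//800*1)) if 0 else ims[0]); cv2.imwrite('pics/b.png',ims[1])
E
python3 l.py
```

```text
pics
0.0 [0.2241 0.636  0.1916] [-0.7562 -0.6281  0.131 ] 0.08503271226358708
[[-0.9432  0.3324 -0.0005]
 [ 0.3324  0.9432 -0.0018]
 [-0.0001 -0.0019 -1.    ]]
scene cam at [-0.2958 -0.4128  1.0691]
  collector 0.78 [353. 230.] [ 0.4898 -0.1225]
  flange_face 0.83 [355. 220.] [ 0.498  -0.1234]
  flange_face 0.32 [280. 221.] [0.3744 0.1036]
  shoulder 0.6 [355. 217.] [ 0.5022 -0.1203]
  pointer_tip 0.64 [351. 234.] [ 0.4391 -0.1373]
  carousel 0.88 [291. 205.] [0.4876 0.1309]
  knob 0.87 [286. 201.] [0.4608 0.1304]
  tongue_tip 0.76 [286. 222.] [0.401  0.0977]
  lc_column 0.42 [285. 174.] [0.6184 0.2368]
  sample_vial 0.39 [223. 200.] [0.3913 0.3698]
  ptfe_tape 0.65 [430. 260.] [ 0.4916 -0.4006]
  ptfe_tape 0.4 [223. 200.] [0.3894 0.3679]
  drip_arm 0.75 [329. 193.] [ 0.5237 -0.0093]
side cam at [-0.4968  1.3594  0.8535]
  collector 0.65 [335. 208.] [ 0.5016 -0.1376]
  flange_face 0.75 [334. 201.] [ 0.4838 -0.1043]
  shoulder 0.61 [332. 197.] [ 0.4985 -0.114 ]
  nose_top 0.71 [336. 188.] [ 0.5041 -0.146 ]
  pointer_tip 0.8 [353. 198.] [ 0.4432 -0.1698]
  carousel 0.88 [296. 237.] [0.4742 0.1359]
  knob 0.96 [298. 224.] [0.4771 0.1252]
  tongue_tip 0.61 [353. 203.] [ 0.4564 -0.1979]
  tongue_tip 0.59 [323. 233.] [0.4108 0.07  ]
  sample_vial 0.44 [265. 274.] [0.4059 0.374 ]
  ptfe_tape 0.42 [376. 186.] [ 0.4867 -0.4247]
  drip_arm 0.69 [310. 194.] [ 0.5202 -0.0015]
```

View pics/a.png

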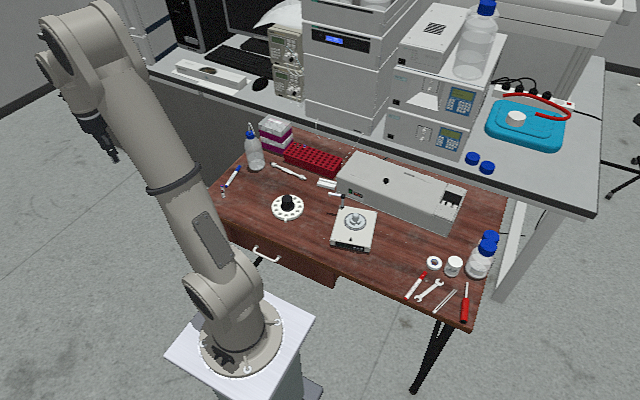

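View pics/b.png

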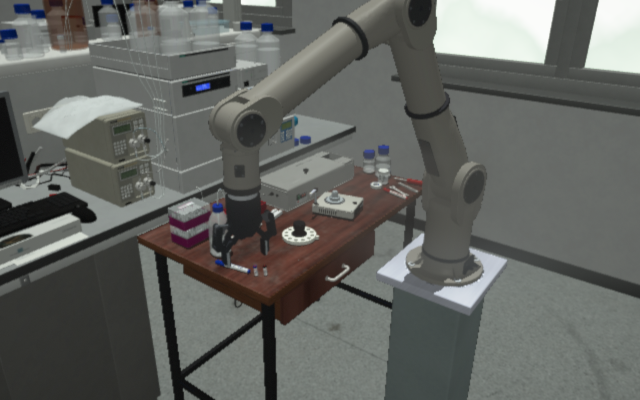

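The scene picture shows the carousel at about (290,207) with its tongue to the front-left, and the collector at (353,225) with the drip arm at its left rear. The side view agrees, and the vial is at (265,272). I'll move above the carousel for a closer look with the wrist camera.

```bash
python3 -m pendant '[{"xyz":[-3.8,-3.6,-0.6],"dr":[0,0,0]},{"xyz":[-3.8,-3.6,-0.6],"dr":[0,0,0]},{"xyz":[-3.8,-3.6,-0.6],"dr":[0,0,0]},{"xyz":[-3.8,-3.6,-0.6],"dr":[0,0,0]},{"xyz":[-3.8,-3.6,-0.6],"dr":[0,0,0]},{"xyz":[-3.8,-3.6,-0.6],"dr":[0,0,0]},{"xyz":[-3.8,-3.6,-0.6],"dr":[0,0,0]},{"xyz":[-3.8,-3.6,-0.6],"dr":[0,0,0]},{"xyz":[-3.8,-3.6,-0.6],"dr":[0,0,0]},{"xyz":[0,0,0],"dr":[0,0,0]}]' 1
cat > w.py <<'E'
from h import *
import sys
np.set_printoptions(precision=4,suppress=True)
H=dict(collector=0,flange_face=.045,shoulder=.056,nose_top=.078,pointer_tip=.045,carousel=0,knob=.047,tongue_tip=.010)
s=env.read_state(); print(s['time'],s['tcp_pos'],s['ft_force'],s['gripper_width'],s['q'][6]); print(s['eef_rot'])
p=env.read_camera("wrist"); print('cam',-p['R'].T@p['t'])
for k,h in H.items():
    for e in env.landmark_of(p,k)[:2]:
        u,v=e['point']; z=p['range_z'][int(np.clip(v,0,399)),int(np.clip(u,0,639))]
        print(k,round(e['confidence'],2),np.round([u,v]),atz(p,u,v,h)[:2],deproj(p,u,v,z))
cv2.imwrite('pics/%s.png'%sys.argv[1],p['color']); np.save('pics/%s.npy'%sys.argv[1],p,allow_pickle=True)
E
python3 w.py c
```

```text
time: 2.3
tcp_pos: [0.432, 0.2319, 0.2451]
eef_rot: [[-0.939, 0.343, 0.003], [0.343, 0.939, -0.001], [-0.003, 0.0, -1.0]]
ft_force: [-0.3, -0.1, 0.7]
gripper_width: 0.0854
2.3 [0.432  0.2319 0.2451] [-0.3129 -0.0611  0.6647] 0.08535681057562827 0.6293794912483422
[[-0.9393  0.3431  0.0028]
 [ 0.343   0.9393 -0.0006]
 [-0.0028  0.0003 -1.    ]]
cam [0.3538 0.2597 0.4264]
collector 0.63 [ 90. 285.] [ 0.5021 -0.1265] [ 0.4883 -0.0904  0.0398]
flange_face 0.81 [ 64. 304.] [ 0.4996 -0.1319] [ 0.4932 -0.1145  0.0619]
shoulder 0.72 [ 62. 310.] [ 0.5019 -0.1276] [ 0.4965 -0.1136  0.0694]
shoulder 0.43 [249. 203.] [0.452  0.1452] [0.4536 0.1433 0.0499]
nose_top 0.62 [ 49. 319.] [ 0.4985 -0.1267] [ 0.4989 -0.1279  0.0769]
pointer_tip 0.66 [ 24. 261.] [ 0.4295 -0.1428] [ 0.4303 -0.1469  0.0411]
carousel 0.94 [252. 201.] [0.4655 0.1326] [0.4547 0.1449 0.0412]
tongue_tip 0.7 [207. 167.] [0.4042 0.1026] [0.4053 0.0993 0.0013]
```

```bash
python3 -m pendant '[{"xyz":[-2.1,-2.7,0.8],"dr":[0,0,0]},{"xyz":[-2.1,-2.7,0.8],"dr":[0,0,0]},{"xyz":[-2.1,-2.7,0.8],"dr":[0,0,0]},{"xyz":[0,0,0],"dr":[0,0,0]}]'
python3 w.py d
```

```text
time: 3.15
tcp_pos: [0.4612, 0.1368, 0.2189]
eef_rot: [[-0.941, 0.338, -0.001], [0.338, 0.941, -0.002], [0.0, -0.003, -1.0]]
ft_force: [0.6, 0.2, -0.3]
gripper_width: 0.0856
3.15 [0.4612 0.1368 0.2189] [ 0.6164  0.1942 -0.3453] 0.08557623766981723 0.853680397881555
[[-0.9411  0.3382 -0.0012]
 [ 0.3382  0.9411 -0.0024]
 [ 0.0003 -0.0027 -1.    ]]
cam [0.3836 0.1645 0.4004]
collector 0.56 [135. 252.] [ 0.5001 -0.1201] [ 0.4879 -0.0903  0.042 ]
flange_face 0.87 [109. 269.] [ 0.4966 -0.126 ] [ 0.4923 -0.1149  0.0586]
shoulder 0.57 [105. 274.] [ 0.4972 -0.1254] [ 0.4934 -0.1157  0.0676]
shoulder 0.56 [314. 174.] [0.4678 0.1324] [0.4674 0.1326 0.058 ]
nose_top 0.75 [ 94. 285.] [ 0.4973 -0.124 ] [ 0.4972 -0.1237  0.0783]
pointer_tip 0.7 [ 62. 220.] [ 0.4261 -0.1434] [ 0.4261 -0.1431  0.0453]
pointer_tip 0.62 [314. 163.] [0.4588 0.1353] [0.4557 0.1365 0.0596]
carousel 0.98 [312. 165.] [0.4702 0.1285] [0.4576 0.1338 0.0585]
knob 0.74 [313. 173.] [0.4677 0.1305] [0.4652 0.1315 0.0576]
tongue_tip 0.82 [269. 122.] [0.4077 0.1014] [0.4073 0.1023 0.0156]
```

View pics/d.png

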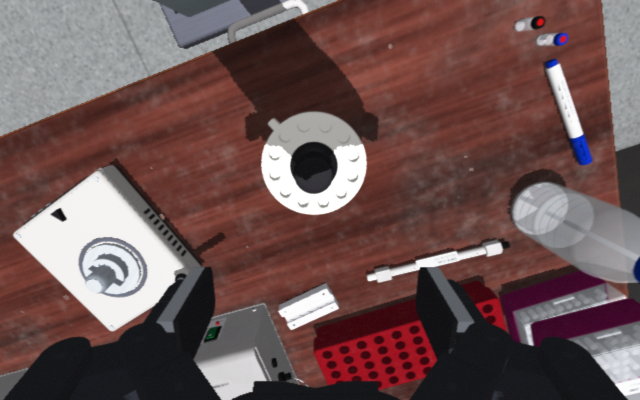

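The picture shows the carousel at (313,163) with its tongue up-left at (270,122). The collector spindle is at (105,275) and its pointer at (60,215). I'll refine the centres from the depth data.

```bash
cat > g.py <<'E'
from h import *
import sys
np.set_printoptions(precision=4,suppress=True)
p=np.load('pics/%s.npy'%sys.argv[1],allow_pickle=True).item()
z=p['range_z'].astype(float); v,u=np.mgrid[0:400,0:640]
C=np.stack([(u-p['cx'])/p['fx']*z,(v-p['cy'])/p['fy']*z,z],-1)-p['t']
W=C@p['R']; W[z==0]=9
def sel(c,r,lo,hi):
    m=(np.hypot(W[...,0]-c[0],W[...,1]-c[1])<r)&(W[...,2]>lo)&(W[...,2]<hi)
    return W[m]
def rep(n,P):
    if len(P)<5: return print(n,len(P))
    c,r=cv2.minEnclosingCircle(P[:,:2].astype(np.float32)); print(n,len(P),'mean',P.mean(0),'enc',np.array(c),r)
car=(.465,.131); sp=(.497,-.124)
rep('knob top',sel(car,.03,.055,.062))
D=sel(car,.075,.012,.019); rep('disc',D)
rep('nose top',sel(sp,.02,.0745,.082)); rep('shoulder',sel(sp,.03,.053,.059)); rep('flange',sel(sp,.045,.042,.0475))
P=sel(sp,.13,.036,.0435); print('housing',cv2.minAreaRect((P[:,:2]*1000).astype(np.float32)))
E
python3 g.py d; python3 g.py c
```

```text
knob top 1210 mean [0.467  0.1304 0.0582] enc [0.4678 0.1301] 0.020476073026657104
disc 5389 mean [0.4635 0.1309 0.0155] enc [0.4639 0.1271] 0.06285978108644485
nose top 300 mean [ 0.4966 -0.1239  0.0773] enc [ 0.4972 -0.1255] 0.011786648072302341
shoulder 478 mean [ 0.4945 -0.1188  0.056 ] enc [ 0.4969 -0.1254] 0.020672494545578957
flange 1221 mean [ 0.4929 -0.1173  0.045 ] enc [ 0.4974 -0.1234] 0.04432525485754013
housing ((482.78839111328125, -129.12176513671875), (161.3023681640625, 136.65721130371094), 14.046761512756348)
knob top 926 mean [0.4669 0.1309 0.0582] enc [0.4676 0.13  ] 0.02060006931424141
disc 4070 mean [0.4624 0.1329 0.0155] enc [0.4635 0.1275] 0.06277068704366684
nose top 245 mean [ 0.4968 -0.1234  0.0772] enc [ 0.4965 -0.1245] 0.011646033264696598
shoulder 390 mean [ 0.4943 -0.1187  0.056 ] enc [ 0.4974 -0.1255] 0.02076120860874653
flange 967 mean [ 0.4933 -0.1164  0.045 ] enc [ 0.4971 -0.1243] 0.044411271810531616
housing ((482.6998291015625, -128.55801391601562), (161.2402801513672, 138.2451934814453), 14.407415390014648)
```

```bash
python3 -m pendant '[{"xyz":[-0.8,-0.4,0],"dr":[0,0,0]},{"xyz":[0,0,1.5],"dr":[0,0,0.13]},{"xyz":[0,0,1.5],"dr":[0,0,0.13]},{"xyz":[0,0,1.5],"dr":[0,0,0.13]},{"xyz":[0,0,1.5],"dr":[0,0,0.13]},{"xyz":[0,0,1.5],"dr":[0,0,0.13]},{"xyz":[0,0,1.5],"dr":[0,0,0.13]},{"xyz":[0,0,1.5],"dr":[0,0,0]},{"xyz":[0,0,0],"dr":[0,0,0]},{"xyz":[0,0,0],"dr":[0,0,0]}]'
python3 w.py e; python3 g.py e
```

```text
time: 4.6
tcp_pos: [0.4673, 0.1347, 0.115]
eef_rot: [[-0.437, 0.899, -0.0], [0.899, 0.437, -0.0], [-0.0, -0.0, -1.0]]
ft_force: [0.4, -0.4, -0.3]
gripper_width: 0.0856
4.6 [0.4673 0.1347 0.115 ] [ 0.4422 -0.3847 -0.3404] 0.08560457489352706 0.19143206593168938
[[-0.4369  0.8995 -0.0001]
 [ 0.8995  0.4369 -0.0004]
 [-0.0004 -0.0003 -1.    ]]
cam [0.4309 0.2082 0.2965]
collector 0.78 [240. 399.] [ 0.5015 -0.1262] [0.446  0.1369 0.2333]
nose_top 0.58 [297. 183.] [0.448  0.1461] [0.45   0.1391 0.0536]
carousel 0.69 [313. 183.] [0.4666 0.1302] [0.4595 0.1457 0.0589]
carousel 0.22 [238. 397.] [ 0.4991 -0.1244] [0.4457 0.1359 0.232 ]
knob 0.94 [318. 201.] [0.4701 0.1314] [0.4683 0.135  0.0585]
tongue_tip 0.66 [235. 183.] [0.4065 0.1036] [0.4069 0.1053 0.0145]
knob top 2283 mean [0.4672 0.1314 0.0582] enc [0.4676 0.1307] 0.0204059686511755
disc 9204 mean [0.4642 0.1351 0.0155] enc [0.4635 0.1275] 0.06307969242334366
nose top 0
shoulder 0
flange 0
housing ((479.652099609375, -73.31849670410156), (59.7882194519043, 28.250625610351562), 13.925271987915039)
```

```bash
python3 -m pendant '[{"xyz":[-0.4,-0.2,1.5],"dr":[0,0,0]},{"xyz":[0,0,2],"dr":[0,0,0]},{"xyz":[0,0,2],"dr":[0,0,0]},{"xyz":[0,0,2],"dr":[0,0,0]},{"xyz":[0,0,1.2],"dr":[0,0,0]},{"xyz":[0,0,0],"dr":[0,0,0]},{"xyz":[0,0,0],"dr":[0,0,0]}]'
python3 -m pendant '[{"xyz":[0,0,0],"dr":[0,0,0]},{"xyz":[0,0,0],"dr":[0,0,0]},{"xyz":[0,0,0],"dr":[0,0,0]},{"xyz":[0,0,0],"dr":[0,0,0]},{"xyz":[0,0,0],"dr":[0,0,0]},{"xyz":[0,0,0],"dr":[0,0,0]},{"xyz":[0,0,0],"dr":[0,0,0]}]' 0 60
```

```text
time: 5.75
tcp_pos: [0.4672, 0.1305, 0.0282]
eef_rot: [[-0.437, 0.9, 0.0], [0.9, 0.437, -0.0], [-0.0, 0.0, -1.0]]
ft_force: [0.7, 0.6, 0.7]
gripper_width: 0.0856
time: 6.45
tcp_pos: [0.4669, 0.1305, 0.0278]
eef_rot: [[-0.437, 0.9, -0.0], [0.9, 0.437, -0.0], [0.0, -0.0, -1.0]]
ft_force: [-0.5, -0.2, 0.2]
gripper_width: -0.0002
```

The fingers shut without holding the knob, so I'll look from the wrist camera.

```bash
python3 w.py f; python3 g.py f
```

```text
6.45 [0.4669 0.1305 0.0278] [-0.5383 -0.194   0.1759] -0.0002449981035052657 0.2849828546093365
[[-0.4367  0.8996 -0.0001]
 [ 0.8996  0.4367 -0.    ]
 [ 0.     -0.0001 -1.    ]]
cam [0.4305 0.204  0.2093]
carousel 0.88 [321. 218.] [0.4703 0.1303] [0.46   0.1493 0.0541]
tongue_tip 0.7 [208. 215.] [0.4059 0.1055] [0.4064 0.1074 0.0137]
knob top 2742 mean [0.465  0.1386 0.0581] enc [0.4678 0.1314] 0.0204494446516037
disc 15796 mean [0.4613 0.1418 0.0155] enc [0.4634 0.1283] 0.0630916878581047
nose top 0
shoulder 0
flange 0
housing ((0.0, 0.0), (0.0, 0.0), 0.0)
```

View pics/f.png

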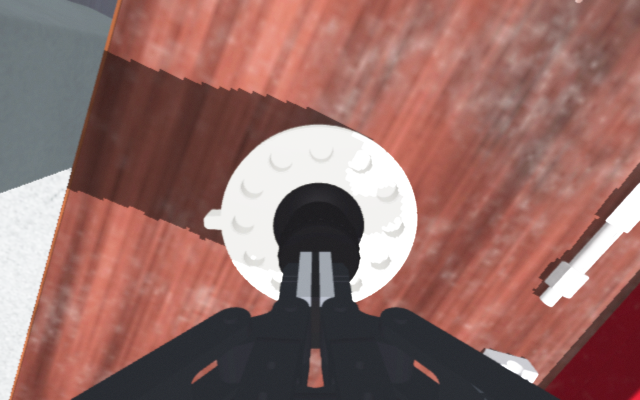

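```bash
cat > k.py <<'E'
from h import *
np.set_printoptions(precision=4,suppress=True)
for n in 'cdef':
    p=np.load('pics/%s.npy'%n,allow_pickle=True).item(); R=p['R']
    tcp={'c':[.432,.2319,.2451],'d':[.4612,.1368,.2189],'e':[.4673,.1347,.115],'f':[.4669,.1305,.0278]}[n]
    T={'c':.343,'d':.338,'e':.8995,'f':.8996}[n]
    c=R@np.array(tcp)+p['t']; print(n,'tcp pix',p['fx']*c[0]/c[2]+p['cx'],p['fy']*c[1]/c[2]+p['cy'],'depth',c[2],'optical axis',R[2])
for (u,v) in [(300,260),(316,260),(330,260),(316,285),(318,215),(318,240),(290,300),(345,300),(316,310),(318,190),(300,240)]:
    z=p['range_z'][v,u]; print((u,v),z,deproj(p,u,v,z),p['color'][v,u])
cv2.imwrite('pics/f2.png',np.hstack([cv2.resize(p['color'][170:320,230:410],(400,333),interpolation=3),cv2.resize(cv2.convertScaleAbs(cv2.applyColorMap(((p['range_z'][170:320,230:410]-.02)/.2*255).clip(0,255).astype('uint8'),2)),(400,333))]))
E
python3 k.py
```

```text
c tcp pix 316.3439106476395 234.7084256651079 depth 0.19832254313787073 optical axis [ 0.3017 -0.1105 -0.947 ]
d tcp pix 316.3615273740157 234.70302499954002 depth 0.19832740641979205 optical axis [ 0.2985 -0.1107 -0.948 ]
e tcp pix 316.44056933253086 233.53836077589602 depth 0.19820253873904792 optical axis [ 0.1387 -0.288  -0.9475]
f tcp pix 316.4338587625792 233.62041073323326 depth 0.19821318675211747 optical axis [ 0.1387 -0.2876 -0.9476]
(300, 260) 0.14800648 [0.4561 0.1367 0.0773] [171 163 157]
(316, 260) 0.14757833 [0.462  0.1398 0.0777] [39 37 35]
(330, 260) 0.14609826 [0.4669 0.143  0.079 ] [169 161 156]
(316, 285) 0.12938799 [0.4619 0.1399 0.0968] [41 39 38]
(318, 215) 0.17175992 [0.459  0.1483 0.0491] [33 30 30]
(318, 240) 0.16665268 [0.463  0.14   0.0577] [37 36 35]
(290, 300) 0.11510419 [0.4529 0.1392 0.1108] [50 46 43]
(345, 300) 0.118848324 [0.4702 0.1451 0.1076] [50 44 42]
(316, 310) 0.12341961 [0.4641 0.1355 0.1048] [48 45 47]
(318, 190) 0.19748609 [0.4575 0.1519 0.0207] [44 41 42]
(300, 240) 0.1652674 [0.4552 0.1368 0.0589] [38 33 34]
```

View pics/f2.png

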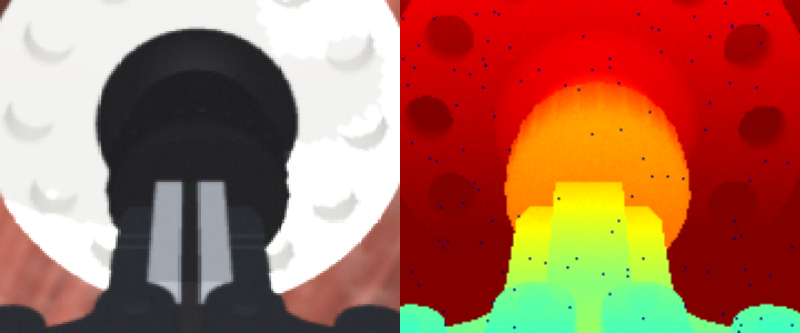

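The depth shows the shut fingertips at z≈0.077, above the knob top at 0.058, while the reported TCP is 0.028. The true tips are therefore about 49 mm higher than reported. I'll reopen, go lower in stages, and check with the wrist force and camera.

```bash
python3 -m pendant '[{"xyz":[0,0,-0.5],"dr":[0,0,0]},{"xyz":[0,0,0],"dr":[0,0,0]},{"xyz":[0,0,0],"dr":[0,0,0]},{"xyz":[0,0,0],"dr":[0,0,0]},{"xyz":[0,0,0],"dr":[0,0,0]},{"xyz":[0,0,0],"dr":[0,0,0]}]' 1
python3 -m pendant '[{"xyz":[0,0,1],"dr":[0,0,0]},{"xyz":[0,0,1],"dr":[0,0,0]},{"xyz":[0,0,1],"dr":[0,0,0]},{"xyz":[0,0,0.5],"dr":[0,0,0]},{"xyz":[0,0,0],"dr":[0,0,0]}]'
python3 w.py i; python3 g.py i|head -2; python3 - <<'E'
from h import *
p=np.load('pics/i.npy',allow_pickle=True).item()
z=p['range_z'];m=(z>.05)&(z<.2)
v,u=np.where(m); P=np.array([deproj(p,a,b,z[b,a]) for a,b in zip(u,v)])
n=np.hypot(P[:,0]-.4672,P[:,1]-.1305)
for lo in range(0,130,10):
    k=(P[:,2]*1000>=lo)&(P[:,2]*1000<lo+10)&(n>.026)
    y=(P[k]-[.4672,.1305,0])@[.8996,.4367,0]; x=(P[k]-[.4672,.1305,0])@[-.4367,.8996,0]
    if k.sum()>20: print(lo,k.sum(),np.percentile(y,[1,50,99]),np.percentile(x,[1,99]))
E
```

```text
time: 7.5
tcp_pos: [0.4668, 0.1305, 0.0328]
eef_rot: [[-0.437, 0.9, -0.0], [0.9, 0.437, -0.0], [0.0, -0.0, -1.0]]
ft_force: [0.3, -0.6, -0.0]
gripper_width: 0.0845
time: 8.0
tcp_pos: [0.4661, 0.1301, -0.0033]
eef_rot: [[-0.437, 0.9, -0.002], [0.9, 0.437, -0.001], [-0.0, -0.002, -1.0]]
ft_force: [-0.2, 0.1, 0.7]
gripper_width: 0.0854
8.0 [ 0.4661  0.1301 -0.0033] [-0.1653  0.1224  0.7433] 0.08539390873177755 0.3138719966969625
[[-0.4367  0.8996 -0.002 ]
 [ 0.8996  0.4367 -0.001 ]
 [-0.     -0.0022 -1.    ]]
cam [0.4301 0.2037 0.1782]
carousel 0.59 [319. 238.] [0.4681 0.1297] [0.4584 0.1486 0.0454]
knob 0.83 [318. 284.] [0.467 0.13 ] [0.4637 0.1366 0.0586]
tongue_tip 0.95 [192. 241.] [0.4065 0.1033] [0.4073 0.1065 0.0155]
knob top 6855 mean [0.4669 0.1325 0.0582] enc [0.4677 0.1313] 0.02081015147268772
disc 21590 mean [0.4612 0.1408 0.0155] enc [0.4632 0.1282] 0.06348666548728943
0 85138 [-0.15127479  0.0058565   0.16513076] [-0.02115085  0.1146764 ]
10 23230 [-0.06037306  0.00485183  0.16791452] [-0.05420012  0.05600753]
40 82 [-0.04515344  0.04058689  0.04110207] [-0.00980805  0.00786949]
50 1220 [-0.05645818  0.0403216   0.05279127] [-0.01050302  0.01139726]
60 1873 [-0.05771896  0.04030378  0.05393855] [-0.01064847  0.01148264]
70 2348 [-0.05768302  0.04028117  0.05399511] [-0.01057718  0.01155957]
80 2077 [-0.05632735 -0.04414802  0.05209159] [-0.00497425  0.01216198]
90 4703 [-0.07373388  0.03975479  0.07070389] [-0.00273986  0.01394474]
100 9595 [-0.07458019 -0.03326786  0.07088953] [-0.00348748  0.0171069 ]
110 7010 [-0.0734986  -0.0243761   0.06993175] [0.00863377 0.01793078]
120 93 [-0.03720442 -0.02533848  0.03334666] [0.01698206 0.01835605]
```

View pics/i.png

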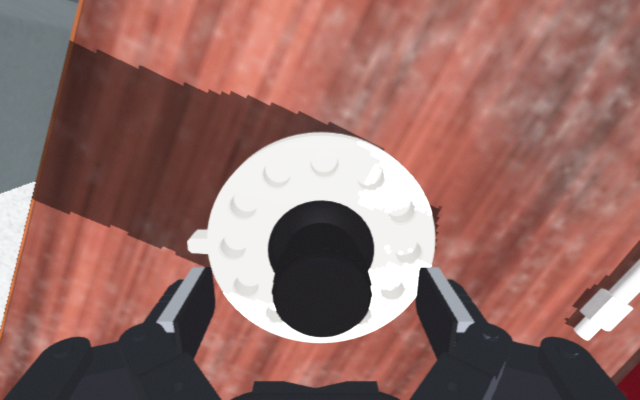

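The picture shows the open fingers straddling the carousel, with tips at (190,270) and (440,270) and the knob at (322,285). Depth puts the tips at z≈0.049, 1–2 mm off centre along the jaws. I'll go 13 mm lower and shift 1.5 mm, then grip.

```bash
python3 -m pendant '[{"xyz":[0,0.15,0.6],"dr":[0,0,0]},{"xyz":[0,0,0.7],"dr":[0,0,0]},{"xyz":[0,0,0],"dr":[0,0,0]}]'
python3 -m pendant '[{"xyz":[0,0,0],"dr":[0,0,0]},{"xyz":[0,0,0],"dr":[0,0,0]},{"xyz":[0,0,0],"dr":[0,0,0]},{"xyz":[0,0,0],"dr":[0,0,0]},{"xyz":[0,0,0],"dr":[0,0,0]},{"xyz":[0,0,0],"dr":[0,0,0]},{"xyz":[0,0,0],"dr":[0,0,0]}]' 0 60
cat > t.py <<'E'
from h import *
import sys
np.set_printoptions(precision=4,suppress=True)
a=sys.argv[1]; p=np.load('pics/%s.npy'%a,allow_pickle=True).item()
s=env.read_state(); c=s['tcp_pos'][:2]; y=s['eef_rot'][:2,1]; x=s['eef_rot'][:2,0]
z=p['range_z'].astype(float); v,u=np.mgrid[0:400,0:640]
W=((np.stack([(u-p['cx'])/p['fx']*z,(v-p['cy'])/p['fy']*z,z],-1)-p['t'])@p['R'])[(z>.05)&(z<.3)]
n=np.hypot(*(W[:,:2]-c).T)
hz=np.histogram(W[n<.07][:,2],np.arange(0,.25,.004)); 
for b,k in zip(hz[1],hz[0]):
    if k>30: 
        Q=W[(n<.07)&(W[:,2]>=b)&(W[:,2]<b+.004)]; print('z%.3f'%b,k,'jaw',np.percentile((Q[:,:2]-c)@y,[1,99]),'x',np.percentile((Q[:,:2]-c)@x,[1,99]))
E
python3 w.py j; python3 g.py j|head -2; python3 t.py j
```

```text
time: 8.75
tcp_pos: [0.4675, 0.131, -0.0162]
eef_rot: [[-0.437, 0.9, -0.002], [0.9, 0.437, -0.001], [0.0, -0.002, -1.0]]
ft_force: [0.7, -0.5, 0.7]
gripper_width: 0.0857
time: 9.45
tcp_pos: [0.4687, 0.1314, -0.0148]
eef_rot: [[-0.437, 0.9, 0.001], [0.9, 0.437, 0.0], [0.0, 0.001, -1.0]]
ft_force: [0.2, -0.2, 5.5]
gripper_width: 0.0383
9.45 [ 0.4687  0.1314 -0.0148] [ 0.1675 -0.2447  5.4575] 0.03833930813817115 0.32493816926935687
[[-0.4367  0.8996  0.0007]
 [ 0.8996  0.4367  0.0004]
 [ 0.      0.0008 -1.    ]]
cam [0.4321 0.2047 0.1667]
shoulder 0.41 [282. 249.] [0.4461 0.1496] [0.4504 0.1328 0.0223]
nose_top 0.39 [315. 302.] [0.4594 0.149 ] [0.4656 0.1362 0.0577]
carousel 0.61 [315. 246.] [0.4682 0.1304] [0.4595 0.1483 0.0402]
carousel 0.5 [178. 247.] [0.4044 0.0988] [0.4066 0.1072 0.0133]
knob 0.61 [314. 299.] [0.4677 0.1307] [0.4643 0.1379 0.0586]
tongue_tip 0.68 [179. 250.] [0.407  0.1038] [0.4077 0.1066 0.0143]
knob top 8673 mean [0.4666 0.133  0.0583] enc [0.4623 0.1357] 0.029158858582377434
disc 19482 mean [0.4571 0.1501 0.0155] enc [0.4637 0.1271] 0.06354738771915436
z0.000 70
[... 761 characters left out ...]
-0.0174  0.0187]
z0.060 1046 jaw [-0.0263  0.0241] x [-0.0111  0.0115]
z0.064 476 jaw [-0.0388  0.0365] x [-0.0066  0.0127]
z0.068 1013 jaw [-0.0478  0.0462] x [0.004  0.0138]
z0.072 1560 jaw [-0.0511  0.0495] x [0.006  0.0137]
z0.076 3360 jaw [-0.0525  0.0507] x [-0.0114  0.0136]
z0.080 5241 jaw [-0.0536  0.0517] x [-0.011   0.0125]
z0.084 1958 jaw [-0.0551  0.0535] x [-0.009   0.0127]
z0.088 1850 jaw [-0.0568  0.0549] x [0.0073 0.0172]
z0.092 2695 jaw [-0.0579  0.0561] x [0.007  0.0177]
z0.096 4256 jaw [-0.0591  0.0572] x [0.0053 0.0176]
z0.100 3931 jaw [-0.0604  0.0586] x [0.0092 0.0176]
z0.104 1777 jaw [-0.0556  0.0533] x [0.0121 0.0179]
z0.108 187 jaw [-0.0244  0.0225] x [0.0164 0.0181]
```

The gripper now holds the knob at 38 mm with the tips at z≈0.029. I'll lift and carry the carousel over the spindle.

```bash
python3 -m pendant '[{"xyz":[0,0,-1],"dr":[0,0,0]},{"xyz":[0,0,-2],"dr":[0,0,0]},{"xyz":[0,0,-2.5],"dr":[0,0,0]},{"xyz":[0,0,-2.5],"dr":[0,0,0]},{"xyz":[0,0,-2.5],"dr":[0,0,0]},{"xyz":[0,0,-2.5],"dr":[0,0,0]},{"xyz":[0,0,-0.5],"dr":[0,0,0]},{"xyz":[0,0,0],"dr":[0,0,0]}]'
python3 -m pendant '[{"xyz":[-2.4,-0.85,0],"dr":[0,0,0]},{"xyz":[-2.4,-0.85,0],"dr":[0,0,0]},{"xyz":[-2.4,-0.85,0],"dr":[0,0,0]},{"xyz":[-2.4,-0.85,0],"dr":[0,0,0]},{"xyz":[-2.4,-0.85,0],"dr":[0,0,0]},{"xyz":[-2.4,-0.85,0],"dr":[0,0,0]},{"xyz":[-2.4,-0.85,0],"dr":[0,0,0]},{"xyz":[-2.4,-0.85,0],"dr":[0,0,0]},{"xyz":[-2.4,-0.85,0],"dr":[0,0,0]},{"xyz":[-2.4,-0.85,0],"dr":[0,0,0]}]'
python3 -m pendant '[{"xyz":[0,0,0],"dr":[0,0,0]},{"xyz":[0,0,0],"dr":[0,0,0]}]'
python3 w.py k; python3 t.py k | awk '$2>2000'
```

```text
time: 10.7
tcp_pos: [0.4681, 0.1313, 0.1201]
eef_rot: [[-0.437, 0.9, 0.001], [0.9, 0.437, 0.001], [0.0, 0.001, -1.0]]
ft_force: [-0.2, 0.7, -4.6]
gripper_width: 0.0386
time: 11.7
tcp_pos: [0.495, -0.1226, 0.1179]
eef_rot: [[-0.437, 0.9, -0.004], [0.9, 0.437, 0.0], [0.002, -0.003, -1.0]]
ft_force: [0.1, -0.2, -3.0]
gripper_width: 0.0386
time: 11.9
tcp_pos: [0.4952, -0.1221, 0.1182]
eef_rot: [[-0.435, 0.9, -0.003], [0.9, 0.435, 0.0], [0.001, -0.003, -1.0]]
ft_force: [-0.2, 0.0, -4.4]
gripper_width: 0.0384
11.9 [ 0.4952 -0.1221  0.1182] [-0.2267  0.0449 -4.3952] 0.038445371552748686 0.7791920182658562
[[-0.4353  0.9003 -0.0033]
 [ 0.9003  0.4353  0.    ]
 [ 0.0014 -0.0029 -1.    ]]
cam [ 0.4595 -0.0486  0.2998]
pointer_tip 0.92 [226. 184.] [ 0.4305 -0.1447] [ 0.4422 -0.1057  0.1485]
pointer_tip 0.68 [178. 250.] [ 0.4166 -0.2133] [ 0.4338 -0.1472  0.1473]
carousel 0.66 [314. 243.] [ 0.5205 -0.1794] [ 0.487  -0.1076  0.1647]
knob 0.72 [313. 300.] [ 0.5327 -0.2065] [ 0.491  -0.1166  0.1909]
tongue_tip 0.7 [176. 251.] [ 0.4091 -0.237 ] [ 0.433  -0.1474  0.1479]
z0.036 2288 jaw [-0.0619  0.0661] x [0.0167 0.0665]
z0.040 2962 jaw [-0.0635  0.0638] x [0.0195 0.0636]
z0.136 3076 jaw [-0.0543  0.0479] x [-0.0083  0.0571]
z0.144 4839 jaw [-0.0679  0.0539] x [-0.0511  0.0571]
z0.148 14865 jaw [-0.0593  0.0525] x [-0.0508  0.0555]
z0.152 2138 jaw [-0.0252  0.0202] x [0.0031 0.0246]
z0.188 7329 jaw [-0.0272  0.0225] x [-0.0176  0.019 ]
z0.208 2399 jaw [-0.0533  0.0491] x [-0.0117  0.0137]
z0.212 5782 jaw [-0.0543  0.0501] x [-0.011   0.0125]
z0.216 2503 jaw [-0.056   0.0517] x [-0.0099  0.0124]
z0.224 2544 jaw [-0.0588  0.0544] x [0.0072 0.0174]
z0.228 3870 jaw [-0.0599  0.0558] x [0.005  0.0174]
z0.232 4244 jaw [-0.061   0.0572] x [0.0081 0.0174]
z0.236 2191 jaw [-0.0616  0.0566] x [0.0107 0.0177]
```

View pics/k.png

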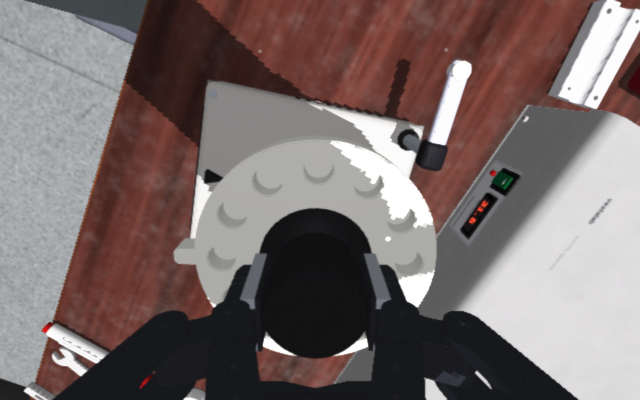

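```bash
cat > disc.py <<'E'
from h import *
import sys
from scipy.optimize import least_squares
np.set_printoptions(precision=4,suppress=True)
a=sys.argv[1]; zt=float(sys.argv[2]); c0=np.array([float(sys.argv[3]),float(sys.argv[4])])
p=np.load('pics/%s.npy'%a,allow_pickle=True).item()
z=p['range_z'].astype(float); v,u=np.mgrid[0:400,0:640]
W=((np.stack([(u-p['cx'])/p['fx']*z,(v-p['cy'])/p['fy']*z,z],-1)-p['t'])@p['R'])
Q=W[(abs(W[...,2]-zt)<.003)&(z>.05)&(np.hypot(W[...,0]-c0[0],W[...,1]-c0[1])<.08)]
zz=np.median(Q[:,2]); d=Q[:,:2]-c0; r=np.hypot(*d.T); an=np.degrees(np.arctan2(d[:,1],d[:,0]))%360
E=[]
for b in range(0,360,4):
    k=(an>=b)&(an<b+4)
    if k.sum()>15:
        i=np.where(k)[0]; j=i[np.argsort(r[i])[-3]]
        if .053<r[j]<.0635: E.append(Q[j,:2])
E=np.array(E); f=least_squares(lambda q:np.hypot(*(E-q).T)-.058,c0,loss='soft_l1',f_scale=.0005); c=f.x
print('disc z',zz,'centre',c,'resid',np.std(np.hypot(*(E-c).T)-.058),len(E))
G=np.linalg.lstsq(np.c_[Q[:,:2]-c,np.ones(len(Q))],Q[:,2],rcond=None)[0]; print('tilt',G[:2])
d=Q[:,:2]-c; k=np.hypot(*d.T)>.0605; t=d[k].mean(0); print('tongue',k.sum(),np.degrees(np.arctan2(t[1],t[0]))%360)
E
python3 disc.py k .1485 .495 -.122; python3 disc.py j .0155 .4676 .1306;python3 disc.py e .0155 .4676 .1306
```

```text
disc z 0.14849627676890598 centre [ 0.4945 -0.1229] resid 0.0005527737961446418 65
tilt [-0.0014  0.001 ]
tongue 254 203.6731595415016
disc z 0.01546935296647633 centre [0.4679 0.1305] resid 0.0006622698488656524 65
tilt [0.0012 0.0004]
tongue 253 203.93009088287104
disc z 0.015471989218956008 centre [0.4675 0.1303] resid 0.00025640918113387117 88
tilt [-0.0005  0.0008]
tongue 86 204.00167412040827
```

```bash
python3 -m pendant '[{"xyz":[-0.3,0.1,0],"dr":[0,0,0]},{"xyz":[0,0,1.5],"dr":[0,0,0]},{"xyz":[0,0,1.5],"dr":[0,0,0]},{"xyz":[0,0,1.5],"dr":[0,0,0]},{"xyz":[0,0,0.5],"dr":[0,0,0]},{"xyz":[0,0,0],"dr":[0,0,0]},{"xyz":[0,0,0],"dr":[0,0,0]}]'
python3 w.py l >/dev/null; python3 disc.py l .0985 .497 -.125; python3 g.py l|tail -1
```

```text
time: 13.05
tcp_pos: [0.4993, -0.1243, 0.0704]
eef_rot: [[-0.437, 0.9, 0.001], [0.9, 0.437, -0.0], [-0.0, 0.001, -1.0]]
ft_force: [-0.0, -0.4, -4.0]
gripper_width: 0.0383
disc z 0.10047082435715754 centre [ 0.4986 -0.1251] resid 0.0002611511187598946 60
tilt [ 0.0021 -0.0006]
tongue 522 136.30985934889645
housing ((512.759765625, -121.56613159179688), (222.8489532470703, 135.24842834472656), 13.961431503295898)
```

```bash
python3 -m pendant '[{"xyz":[0.05,-0.15,0],"dr":[0,0,0]},{"xyz":[0,0,0.7],"dr":[0,0,0]},{"xyz":[0,0,0.6],"dr":[0,0,0]},{"xyz":[0,0,0.6],"dr":[0,0,0]},{"xyz":[0,0,0],"dr":[0,0,0]},{"xyz":[0,0,0],"dr":[0,0,0]}]'
python3 w.py m >/dev/null; python3 disc.py m .082 .497 -.125
```

```text
time: 14.1
tcp_pos: [0.497, -0.1244, 0.0505]
eef_rot: [[-0.437, 0.9, -0.001], [0.9, 0.437, -0.0], [0.0, -0.001, -1.0]]
ft_force: [0.7, -0.1, -4.4]
gripper_width: 0.0386
disc z 0.08077995557788034 centre [ 0.4963 -0.1252] resid 0.000644724090031986 64
tilt [0.0013 0.0003]
tongue 328 177.41092247162698
```

```bash
python3 -m pendant '[{"xyz":[0,0.05,0.3],"dr":[0,0,0]},{"xyz":[0,0,0.3],"dr":[0,0,0]},{"xyz":[0,0,0.2],"dr":[0,0,0]},{"xyz":[0,0,0],"dr":[0,0,0]}]'
python3 -m pendant '[{"xyz":[0,0,0.15],"dr":[0,0,0]},{"xyz":[0,0,0.1],"dr":[0,0,0]},{"xyz":[0,0,0],"dr":[0,0,0]}]'
```

```text
time: 14.95
tcp_pos: [0.4978, -0.1241, 0.0425]
eef_rot: [[-0.437, 0.9, -0.0], [0.9, 0.437, -0.0], [-0.0, -0.0, -1.0]]
ft_force: [0.6, -1.0, -4.3]
gripper_width: 0.0386
time: 15.25
tcp_pos: [0.4978, -0.1241, 0.0403]
eef_rot: [[-0.437, 0.9, 0.0], [0.9, 0.437, -0.0], [-0.0, 0.0, -1.0]]
ft_force: [-0.2, -0.7, -4.3]
gripper_width: 0.0387
```

```bash
python3 -m pendant '[{"xyz":[0,0,0.15],"dr":[0,0,0]},{"xyz":[0,0,0],"dr":[0,0,0]}]'; python3 -m pendant '[{"xyz":[0,0,0.1],"dr":[0,0,0]},{"xyz":[0,0,0],"dr":[0,0,0]}]'
```

```text
time: 15.45
tcp_pos: [0.4979, -0.1242, 0.0391]
eef_rot: [[-0.437, 0.9, 0.0], [0.9, 0.437, 0.0], [-0.0, 0.0, -1.0]]
ft_force: [0.1, 0.1, 0.1]
gripper_width: 0.0384
time: 15.65
tcp_pos: [0.4981, -0.1244, 0.0388]
eef_rot: [[-0.436, 0.9, 0.001], [0.9, 0.436, 0.0], [-0.0, 0.001, -1.0]]
ft_force: [-2.6, -0.1, 11.1]
gripper_width: 0.0384
```

```bash
python3 -m pendant '[{"xyz":[0,0,-0.03],"dr":[0,0,-0.03]},{"xyz":[0,0,0],"dr":[0,0,-0.04]},{"xyz":[0,0,0],"dr":[0,0,-0.04]},{"xyz":[0,0,0],"dr":[0,0,-0.04]},{"xyz":[0,0,0],"dr":[0,0,0]}]'; python3 -c "
from plant import env; s=env.read_state(); print(s['ft_torque'],s['ft_force'])"
```

```text
time: 16.15
tcp_pos: [0.4979, -0.1242, 0.0386]
eef_rot: [[-0.566, 0.824, 0.001], [0.824, 0.566, 0.0], [-0.0, 0.001, -1.0]]
ft_force: [-1.1, -0.4, 3.3]
gripper_width: 0.0385
[-0.0885061   0.28591541 -0.05645309] [-1.10740547 -0.35477796  3.30846929]
```

```bash
for i in 1; do python3 -m pendant '[{"xyz":[0,0,0],"dr":[0,0,-0.04]},{"xyz":[0,0,0],"dr":[0,0,-0.04]},{"xyz":[0,0,0],"dr":[0,0,-0.04]},{"xyz":[0,0,0],"dr":[0,0,0]}]'; done; python3 -c "
from plant import env; s=env.read_state(); print(s['ft_torque'])"
python3 -m pendant '[{"xyz":[0,0,0],"dr":[0,0,-0.04]},{"xyz":[0,0,0],"dr":[0,0,-0.04]},{"xyz":[0,0,0],"dr":[0,0,-0.04]},{"xyz":[0,0,0],"dr":[0,0,0]}]'; python3 -c "
from plant import env; s=env.read_state(); print(s['ft_torque'])"
```

```text
time: 16.55
tcp_pos: [0.4981, -0.1245, 0.0381]
eef_rot: [[-0.66, 0.751, 0.001], [0.751, 0.66, -0.0], [-0.001, 0.0, -1.0]]
ft_force: [2.1, -2.6, -2.1]
gripper_width: 0.0382
[-0.39734082 -0.32948415 -0.18624505]
time: 16.95
tcp_pos: [0.4978, -0.1245, 0.0384]
eef_rot: [[-0.745, 0.667, 0.0], [0.667, 0.745, -0.0], [-0.0, 0.0, -1.0]]
ft_force: [-0.6, -2.1, 2.9]
gripper_width: 0.0388
[-0.20752877  0.19062578  0.17656995]
```

```bash
python3 -m pendant '[{"xyz":[0,0,0.05],"dr":[0,0,0]},{"xyz":[0,0,0],"dr":[0,0,0]}]'; python3 -c "
from plant import env; s=env.read_state(); print(s['ft_torque'])"; python3 w.py n | grep tongue; python3 disc.py n .069 .497 -.125
```

```text
time: 17.15
tcp_pos: [0.4979, -0.1245, 0.0383]
eef_rot: [[-0.744, 0.668, 0.0], [0.668, 0.744, -0.0], [-0.0, 0.0, -1.0]]
ft_force: [-2.3, -2.3, 9.5]
gripper_width: 0.0387
[-0.18455301  0.52685877  0.14777394]
tongue_tip 0.55 [180. 250.] [ 0.456  -0.2079] [ 0.4506 -0.1702  0.0675]
disc z 0.06887549716215069 centre [ 0.4969 -0.125 ] resid 0.00019386569396531164 60
tilt [-0.0058  0.0102]
tongue 368 206.91188942670826
```

```bash
q(){ python3 -c "
from plant import env; import numpy as np; s=env.read_state(); R=s['eef_rot']; print('%.2f off %.1f z %.4f'%(s['time'],np.degrees(np.arctan2(R[1,0],R[0,0]))-115.9+9.4,s['tcp_pos'][2]),np.round(s['tcp_pos'][:2],4),np.round(s['ft_force'],1),np.round(s['ft_torque'],2))"; }
python3 -m pendant '[{"xyz":[0,0,-0.03],"dr":[0,0,0.03]}]' >/dev/null; q
python3 -m pendant '[{"xyz":[0,0,0],"dr":[0,0,0.03]}]' >/dev/null; q
python3 -m pendant '[{"xyz":[0,0,0],"dr":[0,0,0.03]}]' >/dev/null; q
python3 -m pendant '[{"xyz":[0,0,0],"dr":[0,0,0.03]}]' >/dev/null; q
python3 -m pendant '[{"xyz":[0,0,0],"dr":[0,0,0.03]}]' >/dev/null; q
python3 -m pendant '[{"xyz":[0,0,0],"dr":[0,0,0.03]}]' >/dev/null; q
python3 -m pendant '[{"xyz":[0,0,0],"dr":[0,0,0]}]' >/dev/null; q
```

```text
17.70 off 29.9 z 0.0384 [ 0.4979 -0.1243] [-0.5 -2.   2.6] [-0.2   0.06  0.14]
17.80 off 28.1 z 0.0383 [ 0.4981 -0.1242] [-0.  -2.   5.5] [-0.15  0.14  0.1 ]
17.90 off 26.4 z 0.0380 [ 0.498 -0.124] [ 1.5 -1.  -2.7] [-0.37 -0.35 -0.01]
18.00 off 24.7 z 0.0376 [ 0.4979 -0.1241] [ 1.8 -2.4 -2.5] [-0.59 -0.48  0.09]
18.10 off 23.0 z 0.0376 [ 0.498  -0.1243] [ 2.4 -3.6 -4. ] [-0.6  -0.63  0.17]
18.20 off 21.3 z 0.0377 [ 0.498  -0.1243] [ 3.3 -2.4 -3.6] [-0.72 -0.7   0.29]
18.30 off 21.4 z 0.0377 [ 0.498  -0.1242] [ 3.5 -3.4 -4.8] [-0.7  -0.71  0.23]
```

```bash
cat > q.py <<'E'
from plant import env; import numpy as np; s=env.read_state(); R=s['eef_rot']; print('%.2f off %.1f z %.4f'%(s['time'],np.degrees(np.arctan2(R[1,0],R[0,0]))-115.9+9.4,s['tcp_pos'][2]),np.round(s['tcp_pos'][:2],4),np.round(s['ft_force'],1),np.round(s['ft_torque'],2))
E
python3 -m pendant '[{"xyz":[0,0,0.05],"dr":[0,0,-0.02]}]' >/dev/null; python3 q.py
python3 -m pendant '[{"xyz":[0,0,0.05],"dr":[0,0,-0.02]}]' >/dev/null; python3 q.py
python3 -m pendant '[{"xyz":[0,0,0.03],"dr":[0,0,-0.02]}]' >/dev/null; python3 q.py
python3 -m pendant '[{"xyz":[0,0,0],"dr":[0,0,0]}]' >/dev/null; python3 q.py
```

```text
18.40 off 22.6 z 0.0375 [ 0.498  -0.1242] [ 2.  -1.9 -1.1] [-0.65 -0.51  0.05]
18.50 off 23.8 z 0.0370 [ 0.4979 -0.1241] [ 2.9 -2.8 -1.8] [-0.56 -0.48  0.09]
18.60 off 25.0 z 0.0367 [ 0.4978 -0.124 ] [ 2.3 -1.6 -2.5] [-0.52 -0.56 -0.07]
18.70 off 24.9 z 0.0366 [ 0.4977 -0.124 ] [ 2.5 -2.  -2. ] [-0.57 -0.61 -0.09]
```

```bash
for i in 1; do python3 -m pendant '[{"xyz":[0,0,0.1],"dr":[0,0,0]},{"xyz":[0,0,0.1],"dr":[0,0,0]}]' >/dev/null; python3 q.py
python3 -m pendant '[{"xyz":[0,0,0.1],"dr":[0,0,0]},{"xyz":[0,0,0.1],"dr":[0,0,0]}]' >/dev/null; python3 q.py; done
```

```text
18.90 off 24.8 z 0.0346 [ 0.4977 -0.1241] [ 1.9 -2.7 -1.9] [-0.57 -0.51 -0.05]
19.10 off 24.9 z 0.0325 [ 0.4977 -0.1242] [ 1.9 -2.5 -2.3] [-0.64 -0.48 -0.03]
```

```bash
python3 -m pendant '[{"xyz":[0,0,0.1],"dr":[0,0,0]},{"xyz":[0,0,0.08],"dr":[0,0,0]}]' >/dev/null; python3 q.py
python3 -m pendant '[{"xyz":[0,0,0.05],"dr":[0,0,0]},{"xyz":[0,0,0],"dr":[0,0,0]}]' >/dev/null; python3 q.py; python3 -m pendant '[{"xyz":[0,0,0.05],"dr":[0,0,0]},{"xyz":[0,0,0],"dr":[0,0,0]}]' >/dev/null; python3 q.py; python3 w.py o|grep tong; python3 disc.py o .06 .497 -.125
```

```text
19.30 off 24.9 z 0.0307 [ 0.4976 -0.1241] [ 2.5 -2.  -1.9] [-0.64 -0.54 -0.04]
19.50 off 24.9 z 0.0304 [ 0.4978 -0.1242] [ 2.  -2.  -0.1] [-0.72 -0.4  -0.02]
19.70 off 24.9 z 0.0302 [ 0.498  -0.1244] [ 0.6 -3.1  4. ] [-0.81 -0.2   0.02]
tongue_tip 0.76 [179. 250.] [ 0.4461 -0.1972] [ 0.4454 -0.1644  0.0594]
disc z 0.06039406366288993 centre [ 0.4973 -0.1252] resid 0.0007095062944102656 63
tilt [ 0.0027 -0.0009]
tongue 378 195.7721785089326
```

Seated: the disc is at z 0.060, so the underside is at about 0.045, with light contact force. I'll now turn clockwise about 25° to the pointer.

```bash
python3 -m pendant '[{"xyz":[0,0,0],"dr":[0,0,0.05]},{"xyz":[0,0,0],"dr":[0,0,0.05]},{"xyz":[0,0,0],"dr":[0,0,0.05]},{"xyz":[0,0,0],"dr":[0,0,0.05]}]'>/dev/null; python3 q.py
python3 -m pendant '[{"xyz":[0,0,0],"dr":[0,0,0.05]},{"xyz":[0,0,0],"dr":[0,0,0.05]},{"xyz":[0,0,0],"dr":[0,0,0.05]},{"xyz":[0,0,0],"dr":[0,0,0.05]},{"xyz":[0,0,0],"dr":[0,0,0.04]},{"xyz":[0,0,0],"dr":[0,0,0]}]'>/dev/null; python3 q.py
python3 w.py r|egrep 'tong|point'; python3 disc.py r .06 .497 -.125
```

```text
20.55 off 13.3 z 0.0302 [ 0.4982 -0.1247] [ 2.2 -4.   5.1] [-1.09 -0.17  0.24]
21.15 off -0.4 z 0.0302 [ 0.4983 -0.1246] [ 1.2 -4.6  5.1] [-0.96 -0.25  0.03]
pointer_tip 0.65 [176. 242.] [ 0.428  -0.1428] [ 0.4278 -0.1432  0.0443]
tongue_tip 0.84 [177. 254.] [ 0.4201 -0.1716] [ 0.4338 -0.1402  0.0604]
disc z 0.0604093417834342 centre [ 0.4975 -0.1255] resid 0.00026412941883216816 62
tilt [ 0.0031 -0.0032]
tongue 351 172.17500063998227
```

View pics/r.png

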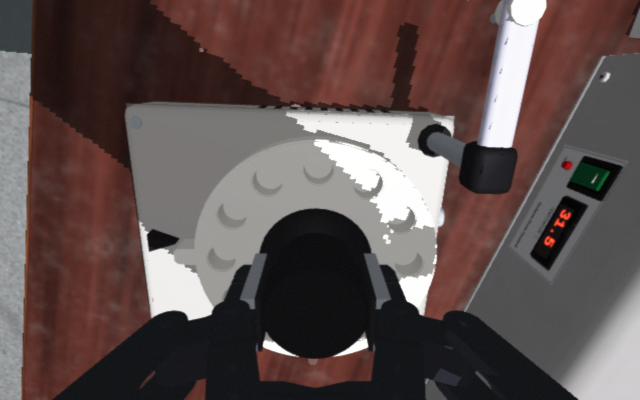

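The picture shows the pointer at (160,240) and the tongue at (182,255), and depth puts them about 1° apart. I'll release with a partial opening and lift straight up.

```bash
python3 -m pendant '[{"xyz":[0,0,-0.03],"dr":[0,0,0]},{"xyz":[0,0,0],"dr":[0,0,0]},{"xyz":[0,0,0],"dr":[0,0,0]},{"xyz":[0,0,0],"dr":[0,0,0]},{"xyz":[0,0,0],"dr":[0,0,0]}]' 0.65
python3 -m pendant '[{"xyz":[0,0,-0.5],"dr":[0,0,0]},{"xyz":[0,0,-1.5],"dr":[0,0,0]},{"xyz":[0,0,-2],"dr":[0,0,0]},{"xyz":[0,0,-2.5],"dr":[0,0,0]},{"xyz":[0,0,-2.5],"dr":[0,0,0]},{"xyz":[0,0,-2.5],"dr":[0,0,0]},{"xyz":[0,0,-1],"dr":[0,0,0]},{"xyz":[0,0,0],"dr":[0,0,0]},{"xyz":[0,0,0],"dr":[0,0,0]}]' 
python3 w.py s|egrep 'tong|point|car|knob|flange'; python3 disc.py s .06 .497 -.125
```

```text
time: 22.1
tcp_pos: [0.4974, -0.1237, 0.0299]
eef_rot: [[-0.279, 0.96, -0.001], [0.96, 0.279, 0.0], [0.001, -0.001, -1.0]]
ft_force: [0.8, 1.1, 0.5]
gripper_width: 0.0551
time: 23.0
tcp_pos: [0.4972, -0.1237, 0.1544]
eef_rot: [[-0.279, 0.96, -0.001], [0.96, 0.279, 0.0], [0.001, -0.001, -1.0]]
ft_force: [-0.2, 0.1, -0.6]
gripper_width: 0.0556
pointer_tip 0.86 [231. 181.] [ 0.4272 -0.1447] [ 0.4266 -0.146   0.041 ]
carousel 0.73 [316. 181.] [ 0.5014 -0.1367] [ 0.4929 -0.1084  0.1039]
knob 0.65 [314. 200.] [ 0.5006 -0.1405] [ 0.4954 -0.1221  0.1031]
tongue_tip 0.73 [236. 181.] [ 0.4261 -0.1552] [ 0.4329 -0.1396  0.0564]
disc z 0.060477711544129786 centre [ 0.4972 -0.1257] resid 0.00022736931398680235 86
tilt [-0.0007  0.0003]
tongue 109 183.580744992073
```

View pics/s.png

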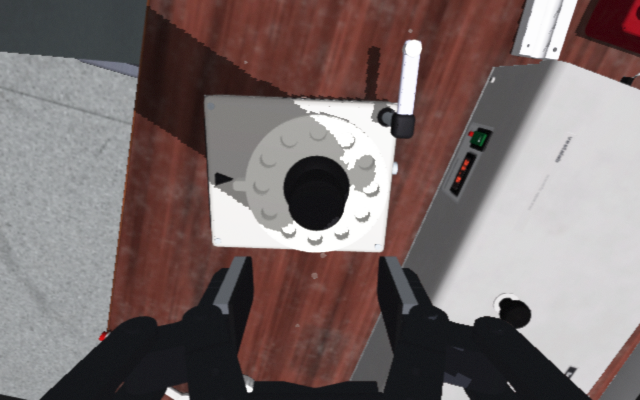

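The tongue at (237,184) is in line with the pointer at (224,180), within about 2°. The disc is level, home and centred, and the gripper is clear, so I'll hand in.

```bash
python3 -c "
from plant import env; print(env.hand_in())"
```

```text
the job is handed in; nothing more can be done
None
```

The carousel is seated on the drive flange with its tongue at the pointer, and the job is handed in at about 23 s of the 64 s. `hand_in` gives no verdict.

- **Grip:** My first grip closed on air above the knob. The real fingertips stand about 45 mm higher than the reported TCP suggests. I saw this in the wrist camera's depth image, went lower and gripped the knob at 38 mm.
- **Fit:** I set the hub over the nose and turned it under light pressure. The tabs first rode past the keyways, and I found them on the way back, with the tongue about 25° counter-clockwise of the pointer. I lowered it until home and turned it 25° clockwise with the drive. I saw at most about 15 N on the spindle.
- **Last checks:**
  - **Height:** the hub's underside is about 45 mm over the table, which is home.
  - **Level and centre:** tilt is below 0.001 rad, and the carousel is within about 0.5 mm of the spindle axis.
  - **Tongue:** it is 1–3° clockwise of the pointer, which puts the tips about 4–5 mm apart (limit 8.5 mm).
  - **Gripper:** it is open and well above the carousel.
- **Not settled:** The automatic tongue angle in my disc-fit script disagreed after seating (172–196°), because stray points from the housing got in. I relied on the tongue landmark with depth and on the picture instead. I did not re-measure the column, vial and tape at the end. The arm's path kept clear of them.

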